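Set the tube pot at the centrifuge's loading mark and hold the lid half open

TASK

Get the centrifuge ready for a colleague to load: slide the steel pot of tubes along the bench, upright and without lifting it, from the plain ring to the middle of the ring with four ticks, and let go of it there. Then lift the centrifuge lid, which has a steel bar along its front, to 45 degrees and hold it still at that angle with the gripper: finish while holding, because the lid falls shut when let go. Leave everything else on the bench where it stands.

Things in the scene. Friction and masses are not known exactly. Their poses are not given: they have to be found in the camera images.
- pot_center (a point): centre, half-way up, of the loose steel pot: an upright open cylinder 60 mm across and 75 mm tall (this point 37.5 mm above the bench) with 3 capped tubes fixed in it that rise to 85 mm above the bench; about 0.3 to 0.65 kg; z is its axis. It starts in the plain ring. Can be gripped across its walls from above; it can turn in a weak or high grip and tip when dragged across the jaws, so grip it low or firmly, with the jaws in line with the slide
- pot: the same pot; origin at the centre of its underside
- wait_mark: plain ring of white tape, flat on the bench, 88 mm inside and 96 mm outside diameter; origin at its centre on the bench surface
- load_mark: the same ring with four short tape ticks pointing outward, 144 mm over the ticks; origin at its centre on the bench surface. The pot belongs here
- lid (a joint): angle of the centrifuge lid in rad: 0 closed, grows as it opens, 0.785 is 45 degrees, stop at 1.4. The lid weighs about 0.6 to 0.9 kg and falls shut from any angle
- lid_bar (a point): middle of the steel bar on the lid's front edge: level, round, 12 mm thick, 120 mm long, joined to the lid by an arm at each end; 29 mm of free space between the bar and the lid's front edge, nothing below or in front of it; 150 mm above the bench when closed. Axes turn with the lid: y along the bar, x towards the hinge, z out of the lid's top. The round bar can turn between the fingers as the lid swings
- lid_hinge (a point): middle of the lid's level hinge line at the far top edge of the centrifuge (cream-white box 200 mm deep, 240 mm wide, 160 mm tall with lid, fixed to the bench): y along the hinge line, x pointing from the bar to the hinge, z up. Closed, the bar's middle lies 235 mm from it against x and 10 mm above it
- rack: bystander, leave alone: white tube rack 62 x 150 x 86 mm with lilac-capped tubes; origin at the centre of its underside
- reagent: bystander, leave alone: amber bottle, 66 mm across, 150 mm tall; origin at the centre of its underside
- dishes: bystander, leave alone: stack of three petri dishes, 90 mm across, 41 mm tall; origin at the centre of its underside
- timer: bystander, leave alone: small grey timer 55 x 65 x 22 mm; origin at the centre of its underside
- jar: bystander, leave alone: white screw jar, 70 mm across, 85 mm tall; origin at the centre of its underside
- slide_box: bystander, leave alone: flat blue slide box 152 x 92 x 30 mm; origin at the centre of its underside
Not all that is in view belongs to the job. Leave any blue or green look-alike of the pot alone.

How it is judged:
On the way, in this order (a step that is already met when the one before it is completed fails the run):
1. the pot stands in the ring with ticks, let go, with the lid still closed (horizontal distance between pot_center and load_mark below 0.016 m and angle between pot_center's own z axis and vertical below 0.1 rad and height (world z) of pot_center below 0.043 m and contact force between pot and the fingers below 0.3 N and linear speed of pot below 0.02 m/s and value of joint lid below 0.05 rad), for 0.2 s.
2. the lid is held at 45 degrees (value of joint lid between 0.65 and 0.92 rad and velocity of joint lid between -0.1 and 0.1 rad/s and contact force between lid and the fingers above 1 N and contact force between lid and pot below 0.3 N), for 0.5 s.
At the end, for the whole second after the job is handed in: The pot stands upright on the bench within 16 mm of the middle of the ring with ticks, not touched by the fingers; the lid is still at 45 degrees, give or take 7.5 degrees (0.65 to 0.92 rad), carried by the gripper's fingers and by nothing else (all of step 2 and horizontal distance between pot_center and load_mark below 0.016 m and angle between pot_center's own z axis and vertical below 0.1 rad and height (world z) of pot_center below 0.043 m and contact force between pot and the fingers below 0.3 N and linear speed of pot below 0.02 m/s); the arm keeps its last pose, push and grip.
It fails at once if the pot is lifted off the bench (more than 10 mm) (height (world z) of pot_center above 0.0475 m).
It fails at once if the pot is tipped (angle between pot_center's own z axis and vertical above 0.25 rad).
It fails at once if a bystander is pushed out of its place (more than 30 mm) (distance of any of rack, reagent, dishes, timer, jar, slide_box from where it was at the start of the episode above 0.03 m).
It also fails if it takes over 56 s, if anything falls off the work surface, if the arm or the gripper's body presses on something with over 40 N, if the wrist force passes 120 N, or if a joint passes its speed limit or range.

ROBOT

A 7-joint arm with a two-finger parallel gripper is mounted at the origin on the work surface. World frame = base frame: x ahead of the robot, y to its left, z up, the work surface at z = 0. Lengths are in m, angles in rad, forces in N, time in s.
With the tool pointing down it reaches from about 0.4 to 0.85 m from the base axis. Payload 10.4 kg.
Tool frame: the origin (TCP) lies midway between the tips of the shut fingers; the grasp point (between the pads) lies 19 mm behind it (manip.pinch_z is the distance from the TCP to the grasp point, in m); y points along the fingers, x is the direction in which the jaws open and shut, and the axes are right-handed (so a half turn about y gives the same grasp; the last joint's range is limited). The gripper opens to 85 mm and grips with 20 to 120 N. Pads are 22 mm wide; open, the fingers measure 114 mm over their backs; the gripper's body (76 mm by 85 mm) begins 54 mm behind the grasp point. The pads swing forward as they close: fully open they stand 13 mm farther back than shut.
Start: joints at [1.253, 0.332, -0.065, 1.46, 0.022, 1.35, -0.088], TCP at [0.182, -0.598, 0.211] pointing down, gripper open.
Joint ranges: [-2.6, 2.6], [-0.5, 2.12], [-1.47, 1.34], [0.16, 2.42], [-1.27, 4.41], [0.06, 2.06], [-2.6, 2.6]. Speed limits (rad/s): [2.22, 2.22, 2.79, 2.79, 3.14, 3.14, 3.14].

INTERFACE

Orientations are given as a unit quaternion [x, y, z, w].
In Python, from workcell import manip gives the robot as it stands.
- The arm moves only by the shell command python3 -m pendant 'ROWS' [OPENING] [FORCE]. ROWS is a JSON object of lists of equal length, an entry for each row: "offset": the shift along the tool's x, y, z scaled (see below), a list of three; "turn": the turn, a rotation vector about the tool's x, y, z scaled (see below), a list of three. A call has 1 to 12 rows; each row is the pose to reach, as a shift and turn from the pose measured when the call began, along the tool's axes at that moment; what a row does not reach only later rows make up. The controller multiplies each number of a shift by 200 mm and each number of a turn by 45 degrees. A row lasts 1/8 s, in which the tool goes at most 62.5 mm and 10.7 degrees, less where a joint would pass 70% of its speed; a pose out of reach is approached as far as the arm can. A call with a number of a shift or a turn outside -1 to 1 is refused whole. A call with a gripper value outside its range is refused whole. OPENING is the opening in per cent of the stroke, from 0 (shut) to 100 (fully open), set as the call begins (- or left out, the last holds). The fingers move at their own pace and stop on an object; FORCE is the grip in N (left out, the last holds). Time passes only in rows, so rows that repeat a pose let the fingers close. It gives the time, the measured TCP pose, the force and the opening at its end, in the units of the state.
- manip.get_obs(): the state, without advancing time (a new reading comes with each control period).
- manip.camera(name): name is "scene" or "side" or "wrist"; returns (picture, depth): 480x640x3 uint8, red, green, blue; 480x640 float32, m along the optical axis (not along the pixel's ray), 0 where there is no reading.
- manip.camera_model(name): a dict with "intrinsics" (3x3 intrinsics, pixels), "k1" (the pictures are not rectified: a ray, as slopes to the right and down, at radius r is drawn at 1 + k1 r^2 times it, then the intrinsics apply), "R" (3x3) and "t" (3): a world point X has camera coordinates R X + t; the wrist camera has in their place "tool_from_camera" (4x4, takes a point from camera to tool coordinates, whose origin is the TCP and whose axes are the tool frame's). Camera axes: x right, y down, z forward; pixel columns grow to the right and rows downward; lengths in m; the calibration is good to about 2 mm. A picture is of the moment at which its call begins: read the wrist's pose just before it. camera_model takes no time and is no camera call.
- manip.hand_in(): hands the job in, once; it reports no verdict.
The state is a dict: "clock": time; "joint_pos": joint angles; "joint_velocities": joint speeds; "tau": joint torques, N m; "position": TCP position; "ee_rot": TCP orientation; "ft_force": force on the tool from outside, world axes, zero at the start; "torque": the same for the moment, N m; "grip_width": opening from 0.0 (shut) to 1.0 (fully open).
Only numpy, scipy, OpenCV 4.12 (cv2) and the standard library are available. Lean on these libraries where they do the work, as an engineer would, in place of code of your own. Each camera call takes 0.05 s, during which the arm holds its last target. There are 200 camera calls.

## Working session

There is one attempt and no reset: what is moved stays moved. The work goes in short steps, Python scripts to look and compute and a shell command to move; the robot and the scene stay as the last step left them, time stands still between calls to the robot, and variables do not carry over. Pictures are saved under pics/ and viewed, about 8 in all and at most 12, crops included, and the job is handed in when it is done.

```bash
mkdir -p pics; cat > h.py <<'E'
import numpy as np, cv2
from scipy.spatial.transform import Rotation as R
from workcell import manip
def snap(name):
    o=manip.get_obs(); p,d=manip.camera(name); return o,p,d
def cloud(name,d,o=None):
    m=manip.camera_model(name);K=np.array(m["intrinsics"]);k=m["k1"]
    v,u=np.mgrid[0:480,0:640]
    x=(u-K[0,2])/K[0,0];y=(v-K[1,2])/K[1,1];a,b=x.copy(),y.copy()
    for _ in range(8):
        s=1+k*(a*a+b*b);a=x/s;b=y/s
    P=np.stack([a*d,b*d,d],-1)
    if "R" in m: return (P-np.array(m["t"]))@np.array(m["R"])
    T=np.array(m["tool_from_camera"]);P=P@T[:3,:3].T+T[:3,3]
    return P@R.from_quat(o["ee_rot"]).as_matrix().T+np.array(o["position"])
E
python3 - <<'E'
from h import *
for n in("scene","side"):
    o,p,d=snap(n); cv2.imwrite(f"pics/{n}0.png",p[:,:,::-1]); np.savez(f"{n}0.npz",p=p,d=d,c=cloud(n,d))
print(o)
E
```

```text
{'clock': 0.05, 'joint_pos': array([ 1.25338199,  0.33283354, -0.0646962 ,  1.46094717,  0.02158801,
        1.34988176, -0.08850601]), 'joint_velocities': array([-0.00092948,  0.00011991,  0.00013706, -0.00124934, -0.00125312,
       -0.00080398,  0.00093835]), 'tau': array([ 1.55313184e-03, -6.27370834e+01,  4.90474503e-02, -3.92850995e+01,
        1.62595580e-02,  7.30350759e-03,  4.89754711e-05]), 'position': array([ 0.18148113, -0.59765436,  0.21043707]), 'ee_rot': array([-0.56774232,  0.42153956, -0.42073651,  0.56829028]), 'ft_force': array([ 0.06536119,  0.81079489, -0.33248341]), 'torque': array([ 0.02343854, -0.03288577,  0.01385682]), 'grip_width': 0.9988314775264346}
```

View pics/scene0.png

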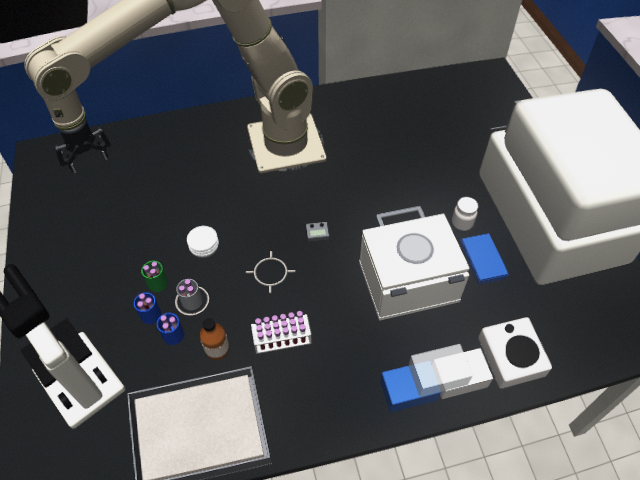

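View pics/side0.png

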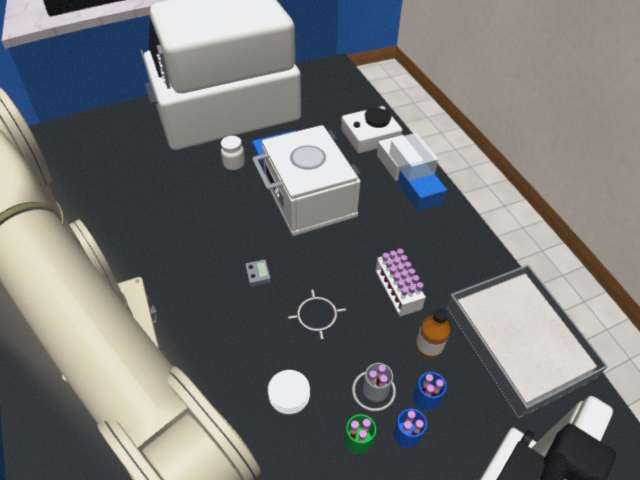

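The scene view shows the steel pot in the plain ring at about (190,297). The ticked ring is at (270,271), and the lid bar at (400,215) faces the robot. Blue and green look-alikes stand left of the pot.

```bash
python3 - <<'E'
from h import *
np.set_printoptions(precision=4,suppress=True)
o=manip.get_obs(); print(R.from_quat(o["ee_rot"]).as_matrix(), manip.pinch_z)
def circ(q):
    # algebraic fit with trimming
    for _ in range(4):
        A=np.c_[2*q,np.ones(len(q))];s=np.linalg.lstsq(A,(q**2).sum(1),rcond=None)[0]
        r=np.sqrt(s[2]+s[0]**2+s[1]**2);e=abs(np.hypot(*(q-s[:2]).T)-r);q=q[e<max(.006,1.0*np.median(e))]
    return s[:2],r,len(q)
S={n:np.load(n+"0.npz") for n in("scene","side")}
def box(n,u0,u1,v0,v1): return S[n]['c'][v0:v1,u0:u1].reshape(-1,3),S[n]['p'][v0:v1,u0:u1].reshape(-1,3).astype(int)
for n,b in(("scene",(240,300,248,296)),("scene",(168,215,278,318)),("side",(285,350,288,342)),("side",(348,400,365,412))):
    c,p=box(n,*b); m=(p.min(1)>110)&(abs(c[:,2])<.008); print(n,"ring",circ(c[m][:,:2]),c[m][:,2].mean())
for n,b in(("scene",(170,208,272,312)),("side",(355,398,358,402))):
    c,p=box(n,*b); m=(c[:,2]>.01)&(c[:,2]<.1); q=c[m]; print(n,"pot",q.min(0),q.max(0)); w=q[(q[:,2]<.07)];print(' circ',circ(w[:,:2])); w=q[(q[:,2]>.068)&(q[:,2]<.079)];print(' rim',circ(w[:,:2]),(w.min(0)+w.max(0))/2)
for n,b in(("scene",(372,432,200,232)),("side",(248,290,150,192))):
    c,p=box(n,*b); m=(c[:,2]>.13)&(c[:,2]<.158); q=c[m]
    print(n,"bar",len(q),q.min(0),q.max(0))
# centrifuge top
for n,b in(("scene",(355,470,200,300)),("side",(260,350,125,205))):
    c,p=box(n,*b); m=(c[:,2]>.152)&(c[:,2]<.170); q=c[m][:,:2].astype(np.float32); print(n,"top",cv2.minAreaRect(q),c[m][:,2].mean(), cv2.boxPoints(cv2.minAreaRect(q)))
for n,b in {"timer":(305,330,220,240),"dishes":(185,220,225,258),"rack":(250,315,310,352),"reagent":(198,232,317,360),"green":(140,168,258,293),"blue1":(133,160,290,322),"blue2":(155,184,310,345),"jar":(450,480,196,232)}.items():
    c,p=box("scene",*b);q=c[(c[:,2]>.012)&(c[:,2]<.3)];print(n,np.percentile(q,2,0),np.percentile(q,98,0))
E
```

```text
[[ 0.2906 -0.0004  0.9569]
 [-0.9569  0.0012  0.2906]
 [-0.0012 -1.     -0.    ]] 0.0187
scene ring (array([ 0.5006, -0.1547]), np.float64(0.047864463816708176), 111) 0.001526341001806286
scene ring (array([ 0.5429, -0.391 ]), np.float64(0.046213490070365806), 120) 0.00154025579860795
side ring (array([ 0.5029, -0.1538]), np.float64(0.047441021352270386), 210) 0.0018643303070136022
side ring (array([ 0.5446, -0.3895]), np.float64(0.04638383677438398), 260) 0.001740288431229464
scene pot [ 0.4569 -0.4222  0.0103] [ 0.5863 -0.3418  0.0969]
 circ (array([ 0.5492, -0.3909]), np.float64(0.028721636687455036), 334)
 rim (array([ 0.5489, -0.3909]), np.float64(0.028749486800514947), 108) [ 0.5494 -0.391   0.0735]
side pot [ 0.5175 -0.4212  0.01  ] [ 0.578  -0.3602  0.0906]
 circ (array([ 0.5475, -0.3912]), np.float64(0.028236239144792532), 461)
 rim (array([ 0.548 , -0.3904]), np.float64(0.028290003730304467), 164) [ 0.5478 -0.3897  0.0735]
scene bar 275 [0.4857 0.1308 0.1439] [0.576  0.3047 0.158 ]
side bar 384 [0.4868 0.125  0.13  ] [0.5906 0.331  0.158 ]
scene top ((0.6149870753288269, 0.2232995480298996), (0.25890055298805237, 0.24249079823493958), 0.5580785274505615) 0.16128279075783444 [[0.4844 0.3433]
 [0.4867 0.1008]
 [0.7456 0.1033]
 [0.7433 0.3458]]
side top ((0.612766683101654, 0.22411982715129852), (0.24871881306171417, 0.24822396039962769), 88.49630737304688) 0.16128389401916143 [[0.4854 0.1031]
 [0.7336 0.0965]
 [0.7401 0.3452]
 [0.492  0.3517]]
timer [ 0.3754 -0.0226  0.0144] [0.4342 0.0412 0.0309]
dishes [ 0.3221 -0.3725  0.0151] [ 0.4064 -0.2893  0.0495]
rack [ 0.6941 -0.2404  0.0151] [ 0.7549 -0.0954  0.0922]
reagent [ 0.7004 -0.3723  0.0174] [ 0.7471 -0.3112  0.1538]
green [ 0.435  -0.5092  0.0146] [ 0.495  -0.4515  0.0888]
blue1 [ 0.5356 -0.5371  0.0148] [ 0.5953 -0.4812  0.0891]
blue2 [ 0.5796 -0.4899  0.0142] [ 0.6733 -0.4267  0.0884]
jar [0.443  0.4213 0.0154] [0.5054 0.483  0.0934]
```

```bash
cat > go.py <<'E'
import sys; from h import *
# world x y z, yaw(deg) of tool x; tool y down -> units for the pendant
x,y,z,yaw=map(float,sys.argv[1:5]); o=manip.get_obs(); Q=R.from_quat(o["ee_rot"]).as_matrix()
a=np.radians(yaw); tx=np.array([np.cos(a),np.sin(a),0]); ty=np.array([0,0,-1.]); T=np.c_[tx,ty,np.cross(tx,ty)]
print("offset",np.round(Q.T@(np.array([x,y,z])-o["position"])/.2,3),"turn",np.round(R.from_matrix(Q.T@T).as_rotvec()/np.radians(45),3),"clock",round(o["clock"],2),"F",np.round(o["ft_force"],1),"pos",np.round(o["position"],4))
E
python3 -m pendant '{"offset":[[-0.06,0,0.25],[-0.11,0,0.5],[-0.17,0,0.75],[-0.22,0,1.0],[-0.22,0,1.0]],"turn":[[0,0.03,0],[0,0.07,0],[0,0.1,0],[0,0.13,0],[0,0.13,0]]}' 88
python3 go.py 0.548 -0.391 0.16 -79
```

```text
clock: 0.72
position: [0.3647, -0.4939, 0.21]
ee_rot: [-0.546, 0.448, -0.447, 0.549]
ft_force: [0.3, -0.8, 0.6]
grip_width: 0.881
offset [-0.321  0.253  1.   ] turn [-0.002  0.01  -0.004] clock 0.72 F [ 0.3 -0.8  0.6] pos [ 0.3647 -0.4939  0.21  ]
```

```bash

python3 -m pendant '{"offset":[[-0.08,0,0.25],[-0.16,0,0.5],[-0.24,0.05,0.75],[-0.32,0.15,1.0],[-0.32,0.25,1.0],[-0.32,0.25,1.0],[-0.32,0.25,1.0]],"turn":[[0,0.01,0],[0,0.01,0],[0,0.01,0],[0,0.01,0],[0,0.01,0],[0,0.01,0],[0,0.01,0]]}'
python3 go.py 0.548 -0.391 0.02 -79
python3 - <<'E'
from h import *
o,p,d=snap("wrist"); cv2.imwrite("pics/w1.png",p[:,:,::-1]); c=cloud("wrist",d,o)
m=(c[...,2]>.055)&(c[...,2]<.08)&(np.hypot(c[...,0]-.548,c[...,1]+.391)<.042); q=c[m]
print(len(q),q.min(0),q.max(0),cv2.minEnclosingCircle(q[:,:2].astype(np.float32)))
E
```

```text
clock: 1.6
position: [0.5467, -0.3932, 0.1614]
ee_rot: [-0.544, 0.451, -0.45, 0.546]
ft_force: [-0.8, -0.6, 1.1]
grip_width: 0.879
offset [-0.008  0.707  0.008] turn [-0.002 -0.003 -0.002] clock 1.6 F [-0.8 -0.6  1.1] pos [ 0.5467 -0.3932  0.1614]
2375 [ 0.51732483 -0.41955097  0.05500163] [ 0.5773661  -0.35972283  0.07997221] ((0.5473874807357788, -0.389487624168396), 0.03016483224928379)
```

View pics/w1.png

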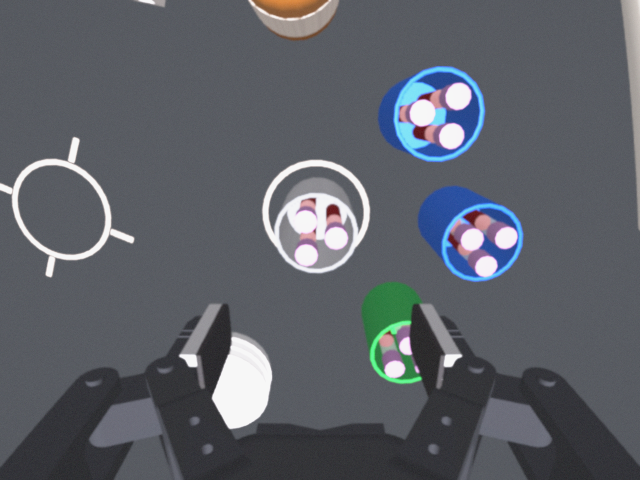

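The wrist view shows the pot centred in its ring between the look-alikes. Its rim fit gives r = 30.2 mm at (0.547,-0.390), which agrees with the other cameras. I'll descend next.

```bash
python3 - <<'E'
from h import *
o,p,d=snap("wrist"); c=cloud("wrist",d,o)
m=(p.min(2)>150)&(abs(c[...,2])<.01)&(abs(np.hypot(c[...,0]-.502,c[...,1]+.154)-.046)<.008); q=c[m][:,:2].astype(np.float32)
print(len(q),cv2.fitEllipse(q),c[m][:,2].mean())
E
python3 -m pendant '{"offset":[[-0.01,0.15,0.01],[-0.015,0.3,0.01],[-0.015,0.42,0.01],[-0.015,0.54,0.01],[-0.015,0.64,0.01],[-0.015,0.705,0.01],[-0.015,0.705,0.01],[-0.015,0.705,0.01]],"turn":[[0,0,0],[0,0,0],[0,0,0],[0,0,0],[0,0,0],[0,0,0],[0,0,0],[0,0,0]]}'
python3 go.py 0.5475 -0.39 0.02 -79
```

```text
1969 ((0.5007684230804443, -0.15316297113895416), (0.09356952458620071, 0.09384569525718689), 85.0657730102539) 0.0004236051531666393
clock: 2.7
position: [0.5496, -0.3896, 0.0219]
ee_rot: [-0.544, 0.45, -0.451, 0.546]
ft_force: [0.6, 1.0, -0.2]
grip_width: 0.88
offset [-0.     0.009 -0.01 ] turn [-0.004 -0.002 -0.001] clock 2.7 F [ 0.6  1.  -0.2] pos [ 0.5496 -0.3896  0.0219]
```

```bash

python3 -m pendant '{"offset":[[0,0,-0.005],[0,0,-0.01],[0,0,-0.01],[0,0,-0.01],[0,0,-0.01],[0,0,-0.01],[0,0,-0.01],[0,0,-0.01]],"turn":[[0,0,0],[0,0,0],[0,0,0],[0,0,0],[0,0,0],[0,0,0],[0,0,0],[0,0,0]]}' 0 50
python3 go.py 0.501 -0.1535 0.0219 -79
```

```text
clock: 3.7
position: [0.5491, -0.39, 0.0232]
ee_rot: [-0.544, 0.449, -0.452, 0.547]
ft_force: [2.6, 1.6, 7.0]
grip_width: 0.693
offset [-1.206  0.005 -0.012] turn [-0.007 -0.002  0.001] clock 3.7 F [2.6 1.6 7. ] pos [ 0.5491 -0.39    0.0232]
```

```bash

python3 -m pendant '{"offset":[[-0.03,0,0],[-0.08,0,0],[-0.14,0,0],[-0.2,0,0],[-0.26,0,-0.005],[-0.32,0,-0.005],[-0.38,0,-0.005],[-0.44,0,-0.005],[-0.5,0,-0.005],[-0.55,0,-0.005],[-0.58,0,-0.005],[-0.6,0,-0.005]],"turn":[[0,0,0],[0,0,0],[0,0,0],[0,0,0],[0,0,0],[0,0,0],[0,0,0],[0,0,0],[0,0,0],[0,0,0],[0,0,0],[0,0,0]]}'
python3 go.py 0.501 -0.1535 0.022 -79
python3 - <<'E'
from h import *
o,p,d=snap("scene"); c=cloud("scene",d)
e=np.array(o["position"]);m=(c[...,2]>.06)&(c[...,2]<.08)&(np.hypot(c[...,0]-e[0],c[...,1]-e[1])<.028);print(m.sum(),c[m].mean(0),c[m].max(0))
cv2.imwrite("pics/s2.png",cv2.resize(p[200:360,120:340,::-1],None,fx=3,fy=3))
E
```

```text
clock: 5.2
position: [0.5253, -0.2721, 0.0231]
ee_rot: [-0.544, 0.449, -0.452, 0.547]
ft_force: [0.6, -4.0, 1.3]
grip_width: 0.692
offset [-0.606  0.005 -0.007] turn [-0.007 -0.002  0.001] clock 5.2 F [ 0.6 -4.   1.3] pos [ 0.5253 -0.2721  0.0231]
118 [ 0.53355869 -0.26861634  0.07100937] [ 0.55271633 -0.24518556  0.07950949]
```

View pics/s2.png

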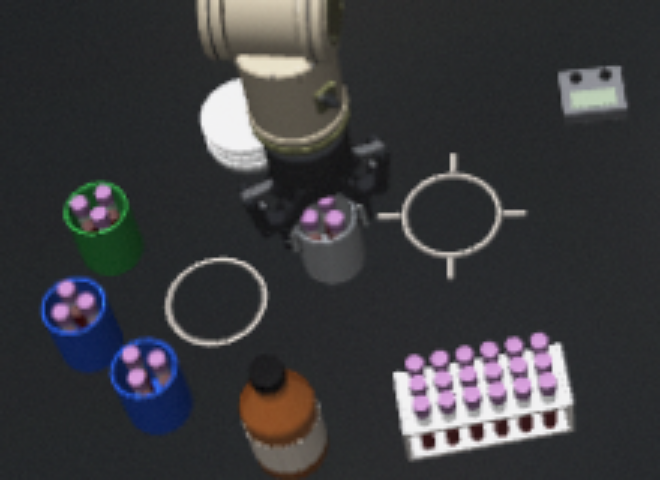

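The pot is upright between the jaws, halfway to the ticked ring, and nothing else has moved.

```bash

python3 -m pendant '{"offset":[[-0.03,0,0],[-0.08,0,0],[-0.14,0,0],[-0.2,0,0],[-0.26,0,-0.005],[-0.32,0,-0.005],[-0.38,0,-0.005],[-0.44,0,-0.005],[-0.5,0,-0.005],[-0.56,0,-0.005],[-0.59,0,-0.007],[-0.606,0,-0.007]],"turn":[[0,0,0],[0,0,0],[0,0,0],[0,0,0],[0,0,0],[0,0,0],[0,0,0],[0,0,0],[0,0,0],[0,0,0],[0,0,0],[0,0,0]]}'
python3 go.py 0.501 -0.1535 0.022 -79
python3 - <<'E'
from h import *
for n in("scene","side"):
    o,p,d=snap(n); c=cloud(n,d)
    m=(c[...,2]>.012)&(c[...,2]<.05)&(np.hypot(c[...,0]-.501,c[...,1]+.1535)<.034);q=c[m];print(n,m.sum(),q.mean(0))
    from scipy.optimize import least_squares
    print(least_squares(lambda s:np.hypot(q[:,0]-s[0],q[:,1]-s[1])-.03,[.501,-.1535],loss='soft_l1',f_scale=.002).x)
E
```

```text
clock: 6.75
position: [0.5009, -0.1527, 0.023]
ee_rot: [-0.544, 0.448, -0.452, 0.547]
ft_force: [0.5, -4.4, 1.5]
grip_width: 0.695
offset [ 0.004  0.005 -0.   ] turn [-0.007 -0.001  0.001] clock 6.75 F [ 0.5 -4.4  1.5] pos [ 0.5009 -0.1527  0.023 ]
scene 175 [ 0.5154032  -0.15528791  0.03243697]
[ 0.49865517 -0.15446019]
side 202 [ 0.49066592 -0.16623492  0.0303372 ]
[ 0.50109594 -0.15349346]
```

```bash

python3 -m pendant '{"offset":[[0,0,0],[0,0,0],[0,0,0],[0,0,0],[0,0,0],[0,0,0]],"turn":[[0,0,0],[0,0,0],[0,0,0],[0,0,0],[0,0,0],[0,0,0]]}' 90
python3 -m pendant '{"offset":[[0,-0.05,0],[0,-0.15,0],[0,-0.3,0],[0,-0.45,0],[0,-0.6,0],[0,-0.8,0],[0,-1,0],[0,-1,0],[0,-1,0]],"turn":[[0,0,0],[0,0,0],[0,0,0],[0,0,0],[0,0,0],[0,0,0],[0,0,0],[0,0,0],[0,0,0]]}'
python3 - <<'E'
from h import *
o,p,d=snap("wrist"); c=cloud("wrist",d,o)
m=(c[...,2]>.06)&(c[...,2]<.08)&(np.hypot(c[...,0]-.501,c[...,1]+.1535)<.045); q=c[m]
print(len(q),q.min(0),q.max(0),cv2.minEnclosingCircle(q[:,:2].astype(np.float32)))
m=(p.min(2)>150)&(abs(c[...,2])<.01)&(abs(np.hypot(c[...,0]-.501,c[...,1]+.1535)-.046)<.008); q=c[m][:,:2].astype(np.float32)
print(len(q),cv2.fitEllipse(q))
cv2.imwrite("pics/w2.png",p[:,:,::-1])
E
python3 go.py 0.42 0.04 0.28 -40
```

```text
clock: 7.6
position: [0.5008, -0.1526, 0.023]
ee_rot: [-0.544, 0.449, -0.451, 0.547]
ft_force: [0.5, 0.7, 0.1]
grip_width: 0.903
clock: 8.72
position: [0.4995, -0.1526, 0.223]
ee_rot: [-0.544, 0.449, -0.451, 0.547]
ft_force: [-0.3, -0.6, -0.8]
grip_width: 0.896
1264 [ 0.46951665 -0.18204923  0.06002418] [ 0.52911195 -0.12261898  0.07990735] ((0.4991638660430908, -0.15217433869838715), 0.03004971146583557)
1383 ((0.4994790852069855, -0.1534218043088913), (0.09343582391738892, 0.09671366214752197), 104.57228088378906)
offset [-1.021 -0.289 -0.205] turn [-0.006 -0.868  0.002] clock 8.78 F [ 0.8 -0.2 -0.3] pos [ 0.4992 -0.1526  0.2225]
```

View pics/w2.png

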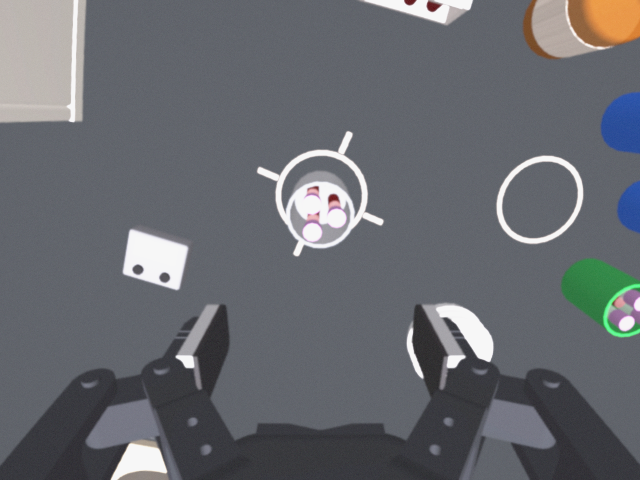

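The pot is standing clear in the ticked ring, about 1.3 mm off centre. Next is the lid.

```bash

python3 -m pendant '{"offset":[[-0.1,-0.1,-0.02],[-0.25,-0.2,-0.05],[-0.4,-0.29,-0.08],[-0.6,-0.29,-0.12],[-0.8,-0.29,-0.16],[-1,-0.29,-0.2],[-1,-0.29,-0.2],[-1,-0.29,-0.2]],"turn":[[0,-0.13,0],[0,-0.26,0],[0,-0.4,0],[0,-0.53,0],[0,-0.66,0],[0,-0.77,0],[0,-0.868,0],[0,-0.868,0]]}' 33
python3 go.py 0.48 0.14 0.28 0
```

```text
clock: 9.78
position: [0.4213, 0.0367, 0.2799]
ee_rot: [-0.664, 0.24, -0.243, 0.665]
ft_force: [0.6, -0.0, -0.2]
grip_width: 0.333
offset [-0.106  0.001  0.585] turn [-0.003 -0.887  0.004] clock 9.78 F [ 0.6 -0.  -0.2] pos [0.4213 0.0367 0.2799]
```

```bash

python3 -m pendant '{"offset":[[-0.02,0,0.1],[-0.04,0,0.2],[-0.06,0,0.35],[-0.08,0,0.5],[-0.1,0,0.585],[-0.1,0,0.585],[-0.1,0,0.585],[-0.1,0,0.585]],"turn":[[0,-0.15,0],[0,-0.3,0],[0,-0.45,0],[0,-0.6,0],[0,-0.75,0],[0,-0.887,0],[0,-0.887,0],[0,-0.887,0]]}'
python3 - <<'E'
from h import *
np.set_printoptions(precision=4,suppress=True)
o,p,d=snap("wrist"); c=cloud("wrist",d,o); print(o["position"])
cv2.imwrite("pics/w3.png",p[:,:,::-1]); 
z=c[...,2]; m=(z>.14)&(z<.159)&(c[...,0]>.47)&(c[...,0]<.51)&(c[...,1]>.15)&(c[...,1]<.3)
q=c[m];print(m.sum(),q.min(0),q.max(0)); 
for y in np.arange(.15,.3,.015):
    s=q[abs(q[:,1]-y)<.004]
    if len(s): print(round(y,3),len(s),s[:,0].min(),s[:,0].max(),s[:,2].max())
m=(z>.155)&(z<.17)&(c[...,0]>.515)&(c[...,0]<.76)&(c[...,1]>.05)&(c[...,1]<.4);q=c[m];r=cv2.minAreaRect(q[:,:2].astype(np.float32));print(r,cv2.boxPoints(r),q[:,2].mean())
E
```

```text
clock: 10.78
position: [0.481, 0.1389, 0.28]
ee_rot: [-0.707, 0.0, -0.003, 0.707]
ft_force: [0.1, -0.2, -0.4]
grip_width: 0.332
[0.481  0.1389 0.28  ]
3297 [0.4866 0.1607 0.1487] [0.5099 0.291  0.1584]
0.165 269 0.48759713658965326 0.509929652354968 0.1577624690772455
0.18 149 0.4875457513456721 0.4987386924425728 0.15782417578035912
0.195 164 0.4875136037528408 0.49845568170187393 0.15749327411662306
0.21 159 0.48743901627715275 0.49834506016691016 0.1573993166962384
0.225 165 0.48743285520343227 0.49813409938187747 0.15727131976833936
0.24 167 0.4873906503722343 0.49788077249456175 0.15734330767740412
0.255 188 0.48662660462911317 0.49763055839196524 0.15740390193205953
0.27 204 0.4866240738757046 0.49828881709582884 0.15836765501308145
0.285 420 0.4865909009966586 0.5099206354566129 0.15830999653990602
((0.6188106536865234, 0.20524606108665466), (0.20845746994018555, 0.20086228847503662), 0.8368390202522278) [[0.5131 0.3041]
 [0.5161 0.1033]
 [0.7245 0.1063]
 [0.7216 0.3072]] 0.16006874592787296
```

View pics/w3.png

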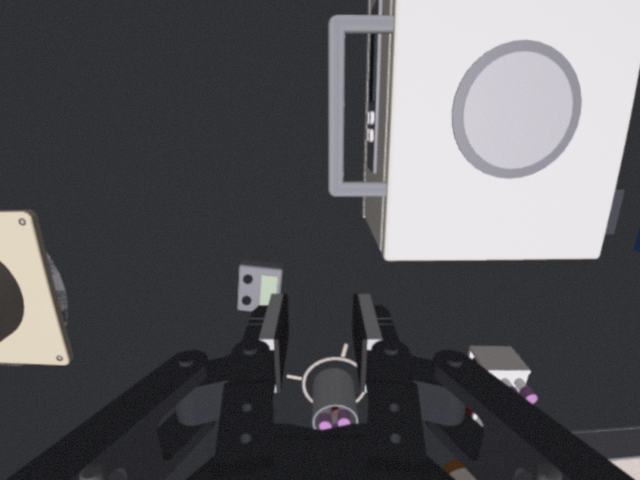

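The bar is level, centred at (0.493, 0.224, 0.150), and runs along world y within 1°. That fits the given 150 mm height and the 35 mm gap to the box front. I'll move over it and descend.

```bash

python3 -m pendant '{"offset":[[0.02,0,0.12],[0.04,0,0.25],[0.06,0,0.38],[0.06,0.05,0.425],[0.06,0.15,0.425],[0.06,0.25,0.425],[0.06,0.3,0.425],[0.06,0.3,0.425],[0.06,0.3,0.425]],"turn":[[0,0,0],[0,0,0],[0,0,0],[0,0,0],[0,0,0],[0,0,0],[0,0,0],[0,0,0],[0,0,0]]}'
python3 go.py 0.4928 0.224 0.132 0.4
```

```text
clock: 11.95
position: [0.4939, 0.2239, 0.221]
ee_rot: [-0.707, -0.0, -0.003, 0.707]
ft_force: [-0.1, 0.9, 0.2]
grip_width: 0.33
offset [-0.007  0.445  0.   ] turn [-0.001 -0.014  0.006] clock 11.95 F [-0.1  0.9  0.2] pos [0.4939 0.2239 0.221 ]
```

```bash

python3 -m pendant '{"offset":[[-0.005,0.05,0],[-0.005,0.12,0],[-0.005,0.18,0],[-0.005,0.24,0],[-0.005,0.3,0],[-0.005,0.36,0],[-0.005,0.41,0],[-0.005,0.445,0],[-0.005,0.445,0],[-0.005,0.445,0]],"turn":[[0,0,0],[0,0,0],[0,0,0],[0,0,0],[0,0,0],[0,0,0],[0,0,0],[0,0,0],[0,0,0],[0,0,0]]}'
python3 go.py 0.4928 0.224 0.132 0.4
python3 - <<'E'
from h import *
o,p,d=snap("wrist"); cv2.imwrite("pics/w4.png",p[:,:,::-1])
E
```

```text
clock: 13.2
position: [0.4935, 0.2241, 0.1323]
ee_rot: [-0.707, -0.0, -0.003, 0.708]
ft_force: [-0.0, -0.2, 0.3]
grip_width: 0.333
offset [-0.004  0.002 -0.001] turn [-0.002 -0.014  0.007] clock 13.2 F [-0.  -0.2  0.3] pos [0.4935 0.2241 0.1323]
```

View pics/w4.png

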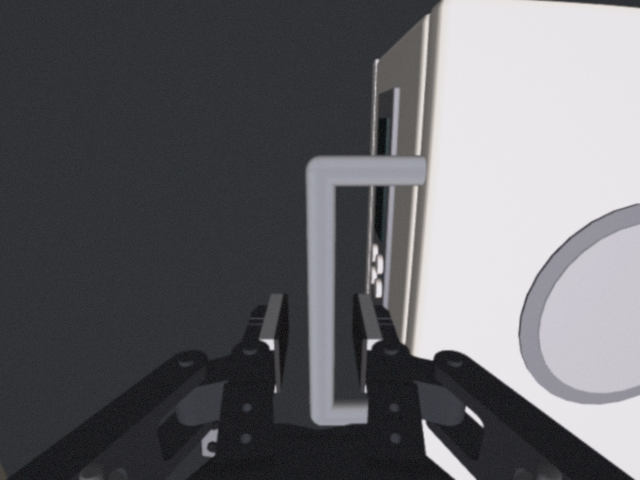

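The bar (column ~320) runs midway between the open pads, with no contact. I'll close.

```bash

python3 -m pendant '{"offset":[[0,0,0],[0,0,0],[0,0,0],[0,0,0],[0,0,0],[0,0,0],[0,0,0]],"turn":[[0,0,0],[0,0,0],[0,0,0],[0,0,0],[0,0,0],[0,0,0],[0,0,0]]}' 0 45
python3 - <<'E'
from h import *
o=manip.get_obs();print(o["position"],o["grip_width"],o["ft_force"],o["clock"])
Q=R.from_quat(o["ee_rot"]).as_matrix()
for a in np.arange(.05,.80,.05).tolist()+[.785]:
    v=lambda t:np.array([-.235*np.cos(t)+.01*np.sin(t),0,.235*np.sin(t)+.01*np.cos(t)])
    print(round(a,3),np.round(Q.T@(v(a)-v(0))/.2,3))
E
```

```text
clock: 14.12
position: [0.4939, 0.2243, 0.1328]
ee_rot: [-0.707, -0.001, -0.004, 0.708]
ft_force: [2.0, -0.8, 5.2]
grip_width: 0.077
[0.49391879 0.22427335 0.13275281] 0.07734904507426134 [ 1.98099774 -0.83057389  5.19397854] 14.125
0.05 [ 0.004 -0.059  0.   ]
0.1 [ 0.012 -0.117  0.   ]
0.15 [ 0.022 -0.175  0.   ]
0.2 [ 0.035 -0.232  0.001]
0.25 [ 0.051 -0.289  0.001]
0.3 [ 0.069 -0.345  0.001]
0.35 [ 0.091 -0.399  0.001]
0.4 [ 0.115 -0.453  0.001]
0.45 [ 0.142 -0.505  0.001]
0.5 [ 0.171 -0.556  0.002]
0.55 [ 0.203 -0.606  0.002]
0.6 [ 0.238 -0.653  0.002]
0.65 [ 0.274 -0.699  0.002]
0.7 [ 0.313 -0.743  0.002]
0.75 [ 0.354 -0.785  0.003]
0.785 [ 0.384 -0.814  0.003]
```

```bash

python3 -m pendant '{"offset":[[0,-0.03,0],[0.004,-0.059,0],[0.008,-0.09,0],[0.012,-0.117,0],[0.017,-0.145,0],[0.022,-0.175,0],[0.022,-0.175,0],[0.022,-0.175,0]],"turn":[[0,0,0],[0,0,0],[0,0,0],[0,0,0],[0,0,0],[0,0,0],[0,0,0],[0,0,0]]}'
python3 - <<'E'
from h import *
o,p,d=snap("side"); c=cloud("side",d); print(o["ft_force"],o["grip_width"])
m=(c[...,0]>.54)&(c[...,0]<.72)&(abs(c[...,1]-.22)<.1)&(c[...,2]>.155)&(c[...,2]<.26);q=c[m]
f=np.polyfit(q[:,0],q[:,2],1);print(m.sum(),np.arctan(-f[0]),f)
cv2.imwrite("pics/s5.png",cv2.resize(p[60:260,180:420,::-1],None,fx=3,fy=3))
E
```

```text
clock: 15.12
position: [0.498, 0.2241, 0.1676]
ee_rot: [-0.707, -0.001, -0.004, 0.708]
ft_force: [0.7, -0.8, 0.1]
grip_width: 0.005
[ 0.71396208 -0.80333954  0.05892724] 0.005431468469090535
3123 0.00675600833076818 [-0.00675611  0.16628224]
```

View pics/s5.png

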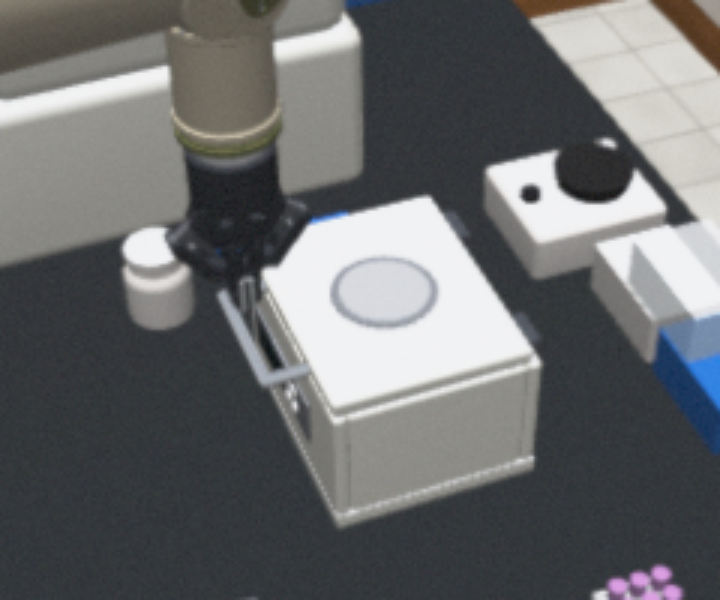

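The bar slipped out of the grip: the gripper is empty and the lid is closed. Before retrying I'll measure where the shut fingertips really are relative to the reported TCP.

```bash

python3 - <<'E'
from h import *
np.set_printoptions(precision=4,suppress=True)
for n in("side","scene","wrist"):
    o,p,d=snap(n); c=cloud(n,d,o); e=o["position"]
    r=c-e; m=(abs(r[...,0])<.03)&(abs(r[...,1])<.02)&(c[...,2]>.135)&(c[...,2]<.25); q=r[m]
    print(n,e,len(q))
    for z in np.arange(-.03,.06,.006):
        s=q[abs(q[:,2]-z)<.003]
        if len(s)>2: print(round(z,3),len(s),np.percentile(s,[5,50,95],axis=0).round(4).tolist())
E
```

```text
side [0.4979 0.2241 0.1675] 320
-0.018 8 [[-0.0098, -0.0123, -0.0162], [-0.0086, 0.0091, -0.0157], [0.0006, 0.019, -0.0151]]
-0.012 35 [[-0.0095, -0.0161, -0.0138], [-0.0048, -0.0015, -0.012], [0.0006, 0.0149, -0.01]]
0.024 4 [[-0.0053, -0.0151, 0.0224], [-0.0005, -0.0119, 0.0242], [0.0051, -0.0062, 0.0267]]
0.03 15 [[-0.0122, -0.0148, 0.0279], [-0.0011, -0.0105, 0.0301], [0.0089, -0.0039, 0.0329]]
0.036 21 [[-0.0137, -0.014, 0.0333], [-0.0032, -0.0106, 0.0357], [0.0116, -0.0052, 0.0386]]
0.042 19 [[-0.013, -0.0131, 0.04], [-0.0034, -0.0102, 0.0424], [0.0093, -0.006, 0.045]]
0.048 25 [[-0.0139, -0.0121, 0.0453], [-0.0047, -0.0096, 0.0482], [0.0111, 0.0027, 0.0503]]
0.054 14 [[-0.0101, -0.0134, 0.0515], [0.0, -0.0094, 0.0544], [0.0128, -0.0062, 0.0567]]
scene [0.498  0.2241 0.1675] 155
-0.018 11 [[-0.0097, -0.0122, -0.0182], [-0.0014, -0.0011, -0.0162], [0.0005, 0.0164, -0.0155]]
-0.012 39 [[-0.0096, -0.0182, -0.0146], [-0.0041, 0.001, -0.0119], [0.0014, 0.019, -0.0095]]
-0.006 10 [[-0.0067, -0.0175, -0.009], [-0.0022, 0.0006, -0.0078], [0.0044, 0.0172, -0.0062]]
0.024 4 [[-0.0048, -0
[... 580 characters left out ...]
 -0.0172], [-0.01, 0.0045, -0.0158], [0.0007, 0.0184, -0.0151]]
-0.012 966 [[-0.0098, -0.0057, -0.0145], [-0.005, 0.0067, -0.0126], [-0.0004, 0.0187, -0.0112]]
0.024 129 [[-0.0084, 0.0071, 0.0235], [-0.0011, 0.0113, 0.0255], [0.0056, 0.0117, 0.0269]]
0.03 447 [[-0.0127, 0.0069, 0.0274], [-0.0011, 0.0108, 0.0302], [0.0109, 0.0117, 0.0328]]
0.036 517 [[-0.0133, 0.0069, 0.0333], [-0.0007, 0.008, 0.0361], [0.0111, 0.0117, 0.0387]]
0.042 588 [[-0.0133, 0.0067, 0.0394], [-0.0011, 0.0106, 0.0419], [0.011, 0.0117, 0.0447]]
0.048 657 [[-0.0134, 0.0068, 0.0453], [-0.0012, 0.0082, 0.048], [0.0111, 0.0116, 0.0507]]
0.054 559 [[-0.0075, -0.005, 0.0513], [-0.0009, 0.011, 0.0548], [0.0055, 0.0117, 0.0569]]
```

All three cameras put the shut fingertips about 22 mm above the reported TCP. The stated geometry has them level with it, so the bar was pinched only at the very tips. I'll re-grip about 23 mm deeper.

```bash

python3 -m pendant '{"offset":[[-0.02,0,0],[-0.02,0,0],[-0.02,0,0],[-0.02,0,0],[-0.02,0.05,0],[-0.02,0.1,0],[-0.02,0.15,0],[-0.02,0.2,0],[-0.02,0.25,0],[-0.02,0.29,0],[-0.02,0.29,0],[-0.02,0.29,0]],"turn":[[0,0,0],[0,0,0],[0,0,0],[0,0,0],[0,0,0],[0,0,0],[0,0,0],[0,0,0],[0,0,0],[0,0,0],[0,0,0],[0,0,0]]}' 33
python3 go.py 0.4935 0.224 0.109 0.2
```

```text
clock: 16.82
position: [0.4945, 0.2244, 0.1098]
ee_rot: [-0.707, -0.001, -0.004, 0.708]
ft_force: [0.6, 0.5, -0.4]
grip_width: 0.331
offset [-0.005  0.004 -0.002] turn [-0.002 -0.01   0.008] clock 16.82 F [ 0.6  0.5 -0.4] pos [0.4945 0.2244 0.1098]
```

```bash

python3 -m pendant '{"offset":[[0,0,0],[0,0,0],[0,0,0],[0,0,0],[0,0,0],[0,0,0],[0,0,0]],"turn":[[0,0,0],[0,0,0],[0,0,0],[0,0,0],[0,0,0],[0,0,0],[0,0,0]]}' 0 60
python3 -m pendant '{"offset":[[0,-0.03,0],[0.004,-0.059,0],[0.008,-0.09,0],[0.012,-0.117,0],[0.017,-0.145,0],[0.022,-0.175,0],[0.022,-0.175,0],[0.022,-0.175,0]],"turn":[[0,0,0],[0,0,0],[0,0,0],[0,0,0],[0,0,0],[0,0,0],[0,0,0],[0,0,0]]}'
cat > lid.py <<'E'
from h import *
np.set_printoptions(precision=4,suppress=True)
for n in("side","scene"):
    o,p,d=snap(n); c=cloud(n,d)
    m=(c[...,0]>.54)&(c[...,0]<.72)&(abs(c[...,1]-.22)<.1)&(c[...,2]>.155)&(c[...,2]<.36)&(p.min(2)>150);q=c[m]
    A=q-q.mean(0)
    for _ in range(4):
        w=np.linalg.svd(A-A.mean(0),full_matrices=False)[2][2]; e=abs((A-A.mean(0))@w); A=A[e<max(.004,np.median(e)*1.5)]
    print(n,len(A),"lid angle",np.arctan2(-w[0]*np.sign(w[2]),abs(w[2])),w)
print(o["position"],o["ft_force"],o["grip_width"],o["clock"])
E
python3 lid.py
```

```text
clock: 17.7
position: [0.4942, 0.2244, 0.1103]
ee_rot: [-0.707, -0.001, -0.004, 0.708]
ft_force: [-4.6, -1.9, 5.2]
grip_width: 0.114
clock: 18.7
position: [0.498, 0.2244, 0.1451]
ee_rot: [-0.707, -0.001, -0.003, 0.708]
ft_force: [-3.0, 0.7, -3.1]
grip_width: 0.115
side 2662 lid angle -0.14536551508515652 [-0.1449 -0.0063 -0.9894]
scene 3518 lid angle -0.14862606079113344 [ 0.1481 -0.0026  0.989 ]
[0.498  0.2244 0.1451] [-2.8253  1.2773 -4.3395] 0.11426536482204362 18.75
```

The grip holds: both cameras read the lid at 0.147 rad, as commanded. I'll follow the arc.

```bash

python3 -m pendant '{"offset":[[0.013,-0.057,0],[0.029,-0.114,0],[0.047,-0.17,0],[0.069,-0.224,0],[0.093,-0.278,0],[0.12,-0.33,0],[0.149,-0.381,0],[0.181,-0.431,0],[0.216,-0.478,0],[0.233,-0.5,0],[0.233,-0.5,0],[0.233,-0.5,0]],"turn":[[0,0,0],[0,0,0],[0,0,0],[0,0,0],[0,0,0],[0,0,0],[0,0,0],[0,0,0],[0,0,0],[0,0,0],[0,0,0],[0,0,0]]}'
python3 lid.py
```

```text
clock: 20.3
position: [0.5426, 0.2245, 0.2469]
ee_rot: [-0.707, -0.0, -0.002, 0.707]
ft_force: [-15.4, -2.2, 6.4]
grip_width: 0.113
side 1606 lid angle -0.5998553077802593 [ 0.5645 -0.0028  0.8254]
scene 3675 lid angle -0.607918748337661 [0.5712 0.0021 0.8208]
[0.5426 0.2244 0.2469] [-14.3774  -1.5118   6.3691] 0.11432268765200104 20.35
```

```bash

python3 -m pendant '{"offset":[[0.02,-0.03,0],[0.045,-0.06,0],[0.07,-0.09,0],[0.095,-0.12,0],[0.12,-0.145,0],[0.135,-0.158,0],[0.135,-0.158,0],[0.135,-0.158,0],[0.135,-0.158,0],[0.135,-0.158,0],[0.135,-0.158,0],[0.135,-0.158,0]],"turn":[[0,0,0],[0,0,0],[0,0,0],[0,0,0],[0,0,0],[0,0,0],[0,0,0],[0,0,0],[0,0,0],[0,0,0],[0,0,0],[0,0,0]]}'
python3 lid.py
python3 - <<'E'
from h import *
o,p,d=snap("side"); cv2.imwrite("pics/s6.png",p[:,:,::-1])
for n in("side","scene"):
    o,p,d=snap(n); c=cloud(n,d); m=(c[...,2]>.065)&(c[...,2]<.079)&(np.hypot(c[...,0]-.5,c[...,1]+.153)<.045);q=c[m];print(len(q),cv2.minEnclosingCircle(q[:,:2].astype(np.float32)))
E
```

```text
clock: 21.9
position: [0.5703, 0.2244, 0.2784]
ee_rot: [-0.707, -0.0, -0.002, 0.707]
ft_force: [4.4, 3.4, -10.1]
grip_width: 0.115
side 1031 lid angle -0.7703792182585731 [-0.6964  0.0068 -0.7176]
scene 3599 lid angle -0.784151123724562 [0.7062 0.0002 0.708 ]
[0.5703 0.2244 0.2784] [  5.5847   4.4589 -10.19  ] 0.1115121942784292 21.95
214 ((0.5005321502685547, -0.15348434448242188), 0.032099317759275436)
149 ((0.4983113706111908, -0.15524162352085114), 0.03247914835810661)
```

View pics/s6.png

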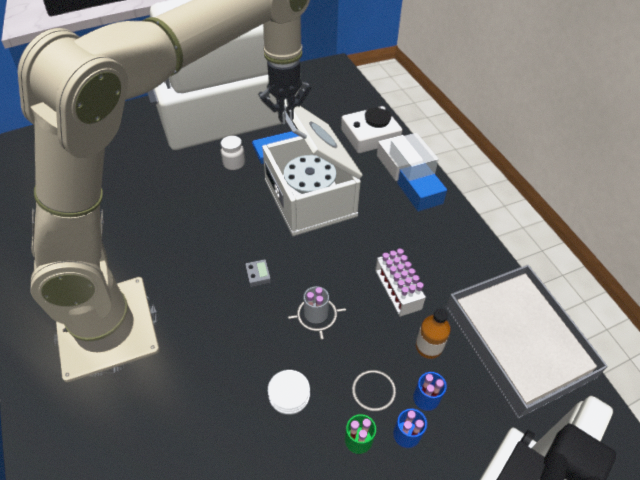

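The lid is open and held by the gripper at 0.77–0.78 rad, the pot stands in the ticked ring, and the bystanders are in place. I'll check it stays still, then hand in.

```bash

python3 -m pendant '{"offset":[[0,0,0],[0,0,0],[0,0,0],[0,0,0],[0,0,0],[0,0,0]],"turn":[[0,0,0],[0,0,0],[0,0,0],[0,0,0],[0,0,0],[0,0,0]]}'
python3 lid.py && python3 -c "
from workcell import manip
print(manip.hand_in())"
```

```text
clock: 22.9
position: [0.5704, 0.2244, 0.2784]
ee_rot: [-0.707, -0.0, -0.002, 0.708]
ft_force: [1.7, 3.0, -6.1]
grip_width: 0.115
side 1032 lid angle -0.7720176560741796 [-0.6976  0.0062 -0.7165]
scene 3597 lid angle -0.7822753328279475 [0.7049 0.0012 0.7093]
[0.5703 0.2244 0.2784] [ 2.3169  2.6183 -7.0846] 0.11427811540840549 22.95
the job is handed in; nothing more can be done
None
```

I slid the pot to the ring with ticks and let go of it there. I then lifted the lid to about 45 degrees and handed the job in at about 23 s with the gripper still holding it. The hand-in gave no verdict.

- **Pot:** the last checks put it upright and 1–3 mm from the ring's centre, against the 16 mm allowed. It was already let go before I touched the lid.
- **Lid:** the two cameras read 0.772 and 0.782 rad, steady over a second. The wrist force was about 7 N, and the grip width matched the bar.
- **Bystanders:** all stood in place in the last picture, judged by eye rather than measured.

**Failed and disagreed:**
- **First grip on the bar slipped:** the lid stayed closed. The shut fingertips measured about 22 mm behind the reported tool point, where the description puts them level with it. Gripping about 23 mm deeper held.
- **Sideways force during the lift:** it reached about 15 N part-way, probably from a hinge position a couple of mm off. It was down to about 2 N at the end.

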